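Free the seized locating pin from the drill jig

ROBOT

A 6-joint arm with a two-finger parallel gripper is mounted at the origin on the work surface. World frame = base frame: x ahead of the robot, y to its left, z up, the work surface at z = 0. Lengths are in m, angles in degrees, forces in N, time in s.
With the tool pointing down it reaches from about 0.35 to 0.875 m from the base axis. Payload 4.2 kg.
Tool frame: the origin (TCP) lies midway between the tips of the shut fingers; the grasp point (between the pads) lies 19 mm behind it; z points along the fingers, y is the line along which they close (so a half turn about z gives the same grasp; the last joint's range is limited). The gripper opens to 87 mm and grips with 3 to 60 N. Pads are 19 mm wide; open, the fingers measure 117 mm over their backs; the gripper's body (75 mm by 190 mm) begins 51 mm behind the grasp point.
Start: joints at [90.562, 22.042, 0.453, 0, -68.411, -14.817], TCP at [0.154, 0.606, 0.223] pointing down, gripper open.
Joint ranges: [-179.83, 179.83], [-69.29, 118.12], [-61.27, 80.66], [-181.25, 117.63], [-171.15, -9.14], [-177.46, 177.46]. Speed limits (degrees/s): [159.86, 159.86, 180, 180, 180, 180].

INTERFACE

Orientations are given as [roll, pitch, yaw] about the fixed x, y, z axes, in that order (R = Rz(yaw) Ry(pitch) Rx(roll)).
In Python, from workcell import env gives the robot as it stands. The module is installed in compiled form; this text tells all that it offers. Calls block until the motion is done:
- env.goto(position, orientation): joint-space move of the TCP to a pose.
- env.move_straight(position, rotation=None, rate=0.15, force_limit=None): straight line of the TCP; rotation=None keeps the orientation; rate is the mean speed in m/s. With force_limit (N) it stops when the force on the tool has changed by that much, and returns True; else False.
- env.set_joints(angles): joint-space move.
- env.gripper_to(opening, grasp_force=None): opening from 0.0 (shut) to 1.0 (fully open); grasp_force is the grip in N (None keeps the last); returns when the fingers have stopped.
- env.dwell(seconds).
- env.inverse_kinematics(position, orientation): joint angles nearest the present ones, or None.
- env.read_state(): the state.
- env.grab_frame(name): name is "scene" or "top"; returns a dict with "image" (400x640x3 uint8, blue, green, red), "fx", "fy", "cx", "cy" (pixels), "position" and "orientation" of the camera in the world. Camera axes: x right, y up, looking along -z (the intrinsics and any distortion apply to the point x, -y, -z); pixel columns grow to the right and rows downward; lengths in m; the calibration is good to about 2 mm. A picture is of the moment at which its call begins. There is no depth.
A pose or a line that the arm cannot do raises env.Unreachable and nothing moves.
- env.close_job(): hands the job in; it is judged then, once.
Trained networks look in a picture, given as the dict that the camera call returned (one of the last four; its "shot" number tells which), for a name from the list of things; names that differ only in an ending like _2 or _b are one class to them, and where a whole thing is asked for, a point or a joint stands for the part that bears it (a point fixed in the world has none). Each returns a list of dicts, best first, with "score" (0 to 1); they miss things now and then, are a little off and sometimes report something else, mostly with a low value. They report only what shows in the picture. A call takes as long as a camera call. They do not tell look-alikes from the thing itself.
- env.search_frame(picture, thing): "xyz" ([x, y, z] in m, in world coordinates, good to about 4 mm: the middle of the surface that is visible of it).
- env.trace(picture, thing): "mask" (400x640 bool, what is visible of it).
The state is a dict: "clock": time; "joint_positions": joint angles; "qvel": joint speeds; "joint_torque": joint torques, N m; "position": TCP position; "tool_rot": TCP orientation; "force": force on the tool from outside, world axes, zero at the start; "wrist_torque": the same for the moment, N m; "opening": opening from 0.0 (shut) to 1.0 (fully open); "finger_force": force on a finger pad.
Only numpy, scipy, OpenCV 4.12 (cv2) and the standard library are available. Lean on these libraries where they do the work, as an engineer would, in place of code of your own. Each camera call takes 0.05 s, during which the arm holds its last target. There are 200 camera calls.

TASK

The locating pin has seized in the bushing of the drill jig, and a straight pull or a jerk only lifts the whole jig: ease the pin out by its knob, twisting it back and forth while pulling up gently, so that the jig stays down between the fences of its nest board. Then set the pin down (do not drop it) in the wooden tray and let go; leave the robot car, the screwdriver and the glue bottle where they are.

Things in the scene. Friction and masses are not known exactly. Their poses are not given: they have to be found in the camera images.
- pin: locating pin, turned steel with bare aluminium knob, 94 mm tall, 0.27 kg, upright in the bushing at the jig's middle. Origin: centre of the foot of its shank, z up the pin. Shank 20 mm dia., z 0 to 46 mm, in the bore at the start; shoulder 32 mm dia., z 46 to 52, resting on the bushing; neck 18 mm dia., z 52 to 66; round fluted knob 48 mm dia., z 66 to 94, to grip from above in any yaw
- pin_knob (a point): point on the pin's axis at mid-height of the knob, 80 mm above the foot: grip here. Swarf in the bore jams the pin: drawn straight up it takes about 58 N, far more than the jig weighs, so the jig comes up with it. While the shank is being turned it takes much less: rise at most 3 mm for each radian of turn. Turning takes about 0.6 N m either way
- pin_mid (a point): point on the pin's axis 47 mm above the foot, halfway up the pin
- jig: drill jig, loose, about 1.6 kg: aluminium base plate 190 x 130 x 14 mm on four 12 mm rubber feet, a plywood chassis plate with rounded ends on it, then an aluminium plate 130 x 100 mm, top 46 mm above the feet, with small drill bushings, two low screws (top at 54 mm) and the flanged centre bushing 36 mm dia. Origin: centre of its underside at the feet, x along the 190 mm side, z up
- bush_top (a point): centre of the centre bushing's upper rim, 54 mm above the jig's feet; the bore runs straight down. The pin's drag halves after about 10 mm of rise and ends after about 28 mm; the foot is above this rim after 46 mm
- nest: nest board, fixed: plywood 260 x 200 x 18 mm with four fences 24 mm high (tops 42 mm above the bench) round the jig's base plate, 2.5 mm clear on each side. They keep the jig from turning and sliding, but nothing holds it down; raised 12 mm it leaves them. Origin: centre of the board's underside, x along the 260 mm side; the jig's feet stand 18 mm above it
- tray: the open wooden tray, fixed, outside 230 x 160 x 34 mm, walls and floor 6 mm thick. Origin: centre of its underside on the bench, x along the 230 mm side. The pin may end standing or lying in it
- tray_in (a point): centre of the tray's inner floor, 6 mm above the bench
- car: bystander: small wheeled robot with orange oval hull about 92 x 152 mm, 75 mm tall, beyond the work; leave alone. Origin: underside centre
- driver: bystander: screwdriver about 180 mm long lying to the robot's left; leave alone
- glue: bystander: white glue bottle 52 mm diameter, 130 mm tall, to the robot's right; leave alone. Origin: underside centre
Not all that is in view belongs to the job. Leave any purple or turquoise look-alike of the pin alone.

How it is judged:
By the outcome, as a careful person would: the job done as asked, in the order asked, and still so for the second after the job is handed in, with the robot touching nothing.
It also fails if it takes over 70 s, if anything falls off the work surface, if the arm or the gripper's body presses on something with over 40 N, if the wrist force passes 120 N, or if a joint passes its speed limit or range.

## Working session

There is one attempt and no reset: what is moved stays moved. The work goes in short steps, each a Python script; the robot and the scene stay as the last script left them, time stands still between calls to the robot, and variables do not carry over. Pictures are saved under pics/ and viewed, at most 10 in all, crops included, and the job is handed in when it is done.

```bash
mkdir -p pics; python3 - <<'E'
from workcell import env
import cv2,numpy as np
for n in ("scene","top"):
    f=env.grab_frame(n); cv2.imwrite(f"pics/{n}0.png",f["image"])
    print(n,f["position"],f["orientation"],f["fx"],f["cx"],f["cy"],[k for k in f])
    for t in ("pin","pin_knob","jig","nest","tray","car","driver","glue"):
        print(t,[(np.round(d["xyz"],3).tolist(),round(d["score"],2)) for d in env.search_frame(f,t)][:4])
s=env.read_state();print(s)
E
```

```text
scene [ 1.23584726 -0.01143751  1.00314167] [33.38934985 -0.16919789 89.46894295] 394.38265034992304 327.1134951983974 201.16471864132455 ['image', 'fx', 'fy', 'cx', 'cy', 'position', 'orientation', 'shot']
pin [([0.693, -0.237, 0.09], 0.8), ([0.626, -0.375, 0.088], 0.68), ([0.495, -0.371, 0.089], 0.51)]
pin_knob [([0.694, -0.236, 0.095], 0.91), ([0.495, -0.372, 0.091], 0.88), ([0.628, -0.373, 0.093], 0.77), ([0.493, -0.18, 0.114], 0.48)]
jig [([0.513, -0.174, 0.052], 0.74)]
nest [([0.553, -0.166, 0.021], 0.67)]
tray [([0.545, 0.144, 0.005], 0.63)]
car [([0.784, -0.054, 0.046], 0.76)]
driver [([0.561, 0.457, 0.028], 0.71)]
glue [([0.602, -0.459, 0.08], 0.7)]
top [0.37416241 0.01279761 1.86752944] [  8.0752778    0.27324673 -90.21646742] 504.39754263924715 323.8870699735128 196.64005881603472 ['image', 'fx', 'fy', 'cx', 'cy', 'position', 'orientation', 'shot']
pin [([0.478, -0.182, 0.122], 0.74), ([0.617, -0.372, 0.092], 0.74), ([0.678, -0.239, 0.095], 0.55), ([0.485, -0.376, 0.092], 0.55)]
pin_knob [([0.617, -0.376, 0.092], 0.71), ([0.487, -0.376, 0.1], 0.68), ([0.484, -0.189, 0.12],
[... 314 characters left out ...]
4], 0.79)]
{'clock': 0.9, 'joint_positions': array([ 9.05610978e+01,  2.20399027e+01,  4.52411832e-01, -1.23071317e-03,
       -6.84113534e+01, -1.48174921e+01]), 'qvel': array([-0.02804091,  0.06945796,  0.0518275 ,  0.03388575, -0.07985119,
        0.0370166 ]), 'joint_torque': array([-3.13507735e-05, -3.90454102e+01,  1.87623650e+01,  4.22426641e+00,
        1.55621610e-02, -1.22059947e-05]), 'position': array([0.15386939, 0.60573438, 0.22256415]), 'tool_rot': array([-1.79999175e+02,  1.40187826e-03, -1.42568471e+01]), 'force': array([ 0.08750384,  0.19963676, -0.11985639]), 'wrist_torque': array([ 0.03582111,  0.015714  , -0.04039476]), 'finger_force': 0.0, 'opening': 1.0060893406880411}
```

View pics/scene0.png

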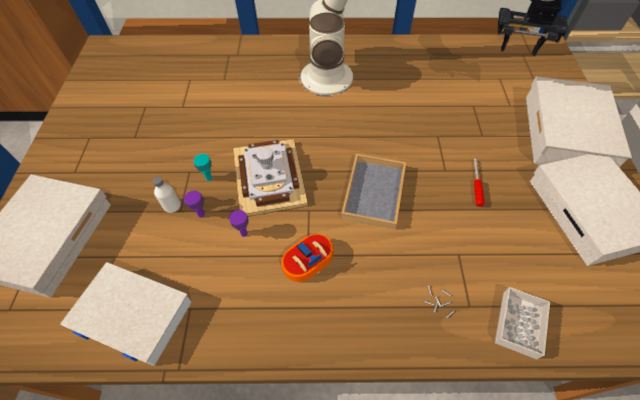

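View pics/top0.png

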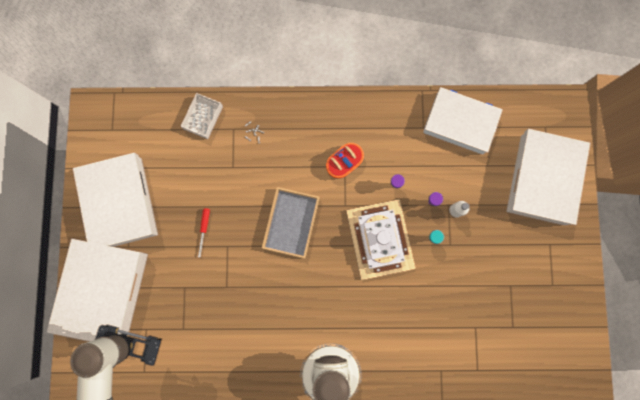

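```bash
cat > h.py <<'E'
from workcell import env
import cv2,numpy as np
from scipy.spatial.transform import Rotation as R
def ray(f,uv,z):
    uv=np.atleast_2d(uv).astype(float)
    d=np.c_[(uv[:,0]-f["cx"])/f["fx"],-(uv[:,1]-f["cy"])/f["fy"],-np.ones(len(uv))]
    d=R.from_euler("xyz",f["orientation"],degrees=True).apply(d)
    p=np.array(f["position"]); return p+d*((z-p[2])/d[:,2])[:,None]
def proj(f,p):
    c=R.from_euler("xyz",f["orientation"],degrees=True).inv().apply(np.atleast_2d(p)-f["position"])
    return np.c_[f["cx"]+f["fx"]*c[:,0]/-c[:,2],f["cy"]+f["fy"]*c[:,1]/c[:,2]]
E
python3 - <<'E'
from h import *
ims=[]
for n in ("scene","top"):
    f=env.grab_frame(n)
    for t,z in (("pin",.106),("nest",.018),("tray",.034),("jig",.064)):
        for d in env.trace(f,t)[:4]:
            m=d["mask"].astype(np.uint8); v,u=np.nonzero(m)
            c=ray(f,[u.mean(),v.mean()],z)[0]
            (_,sz,_)=cv2.minAreaRect(ray(f,np.c_[u,v],z)[:,:2].astype(np.float32)*1000)
            r=cv2.minAreaRect(ray(f,np.c_[u,v],z)[:,:2].astype(np.float32)*1000)
            print(n,t,round(d["score"],2),len(u),np.round([u.mean(),v.mean()],1),np.round(c,3),"rect",np.round(np.r_[r[0],r[1],r[2]],1))
    u,v=proj(f,[.482,-.184,.09])[0].astype(int)
    k=f["image"][v-50:v+50,u-50:u+50]
    k=cv2.resize(k,(400,400),interpolation=cv2.INTER_CUBIC)
    ims.append(k);print(n,"crop",u-50,v-50)
cv2.imwrite("pics/crop.png",np.hstack(ims))
for y in range(-180,181,30):
    print(y,(lambda q:None if q is None else np.round(q,0).tolist())(env.inverse_kinematics([.482,-.184,.087],[180,0,y])))
E
```

```text
scene pin 0.93 327 [239.6 222. ] [ 0.709 -0.234  0.106] rect [ 713.  -236.7   78.6   44.7    5.8]
scene pin 0.75 273 [265.1 156.5] [ 0.486 -0.184  0.106] rect [ 487.  -184.4   77.4   47.1    5.1]
scene pin 0.73 370 [195.3 202.6] [ 0.647 -0.361  0.106] rect [ 651.5 -363.1   91.9   48.3   12.6]
scene pin 0.52 291 [203.8 165.4] [ 0.518 -0.359  0.106] rect [ 523.9 -360.2   95.4   45.7    9.9]
scene nest 0.81 2296 [269.7 182.8] [ 0.517 -0.179  0.018] rect [ 484.4 -185.   277.9  201.    11.2]
scene tray 0.67 3590 [374.5 191.6] [0.564 0.139 0.034] rect [555.1 140.9 163.7 250.5  77.6]
scene jig 0.63 1887 [268.2 173.2] [ 0.516 -0.178  0.064] rect [ 502.9 -180.9  197.5  130.    12.3]
scene crop 215 108
top pin 0.65 154 [382.5 237.2] [ 0.481 -0.183  0.106] rect [ 479.4 -183.5   45.5   45.2   89.8]
top pin 0.57 137 [396.7 180.8] [ 0.68  -0.238  0.106] rect [ 679.9 -237.9   42.6   45.8   43.8]
top pin 0.5 130 [435.3 236.5] [ 0.482 -0.367  0.106] rect [ 482.1 -368.1   45.4   38.3   89.8]
top pin 0.45 152 [434.8 198.7] [ 0.615 -0.37   0.106] rect [ 615.9 -369.3   45.7   46.6   88.1]
top nest 0.73 1850 [379.8 240.9] [ 0.472 -0.183  0.018] rect [ 479.3 -185.2  260.2  203.5   10.7]
top tray 0.81 2798 [290.2 222.2] [0.541 0.144 0.034] rect [542.7 143.5 163.  233.3  76.6]
top jig 0.55 1805 [380.4 238.6] [ 0.478 -0.181  0.064] rect [ 480.3 -179.8  191.8  132.    11.3]
top crop 332 187
-180 [-3.0, 20.0, -25.0, -0.0, -45.0, -87.0]
-150 [-3.0, 20.0, -25.0, 0.0, -45.0, -57.0]
-120 [-3.0, 20.0, -25.0, 0.0, -45.0, -27.0]
-90 [-3.0, 20.0, -25.0, 0.0, -45.0, 3.0]
-60 [-3.0, 20.0, -25.0, 0.0, -45.0, 33.0]
-30 [-3.0, 20.0, -25.0, 0.0, -45.0, 63.0]
0 [-3.0, 20.0, -25.0, 0.0, -45.0, 93.0]
30 [-3.0, 20.0, -25.0, 0.0, -45.0, 123.0]
60 [-3.0, 20.0, -25.0, 0.0, -45.0, 153.0]
90 [-3.0, 20.0, -25.0, 0.0, -45.0, -177.0]
120 [-3.0, 20.0, -25.0, -0.0, -45.0, -147.0]
150 [-3.0, 20.0, -25.0, -0.0, -45.0, -117.0]
180 [-3.0, 20.0, -25.0, -0.0, -45.0, -87.0]
```

View pics/crop.png

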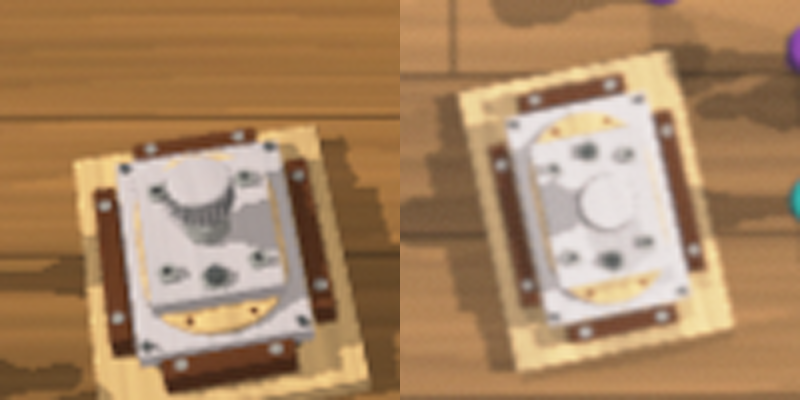

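```bash
python3 - <<'E'
from h import *
fs={n:env.grab_frame(n) for n in ("scene","top")}
a=ray(fs["scene"],[265.5,153],.12)[0]; b=ray(fs["top"],[383.6,237],.12)[0]; print(a,b)
# offset tray rim corners etc. trusted from earlier; use mean
c=(a+b)/2; x,y=c[:2]
if np.hypot(*(a-b)[:2])<.012:
    env.goto([x,y,.25],[180,0,-90]); env.gripper_to(1.0)
    for n in ("scene","top"):
        f=env.grab_frame(n); cv2.imwrite(f"pics/{n}1.png",f["image"])
    print(env.move_straight([x,y,.088],rate=.08,force_limit=6))
    s=env.read_state(); print(s["clock"],s["position"],s["force"],s["tool_rot"])
    f=env.grab_frame("scene"); u,v=proj(f,[x,y,.1])[0].astype(int)
    cv2.imwrite("pics/close.png",cv2.resize(f["image"][v-60:v+60,u-60:u+60],(480,480),interpolation=cv2.INTER_CUBIC))
E
```

```text
[ 0.48434276 -0.18147579  0.12      ] [ 0.48025085 -0.18576577  0.12      ]
False
6.9917 [ 0.48255421 -0.18366239  0.08838403] [-0.0942475   0.42539451 -0.0525756 ] [-1.79949685e+02 -7.35004331e-03 -8.99977003e+01]
```

View pics/close.png

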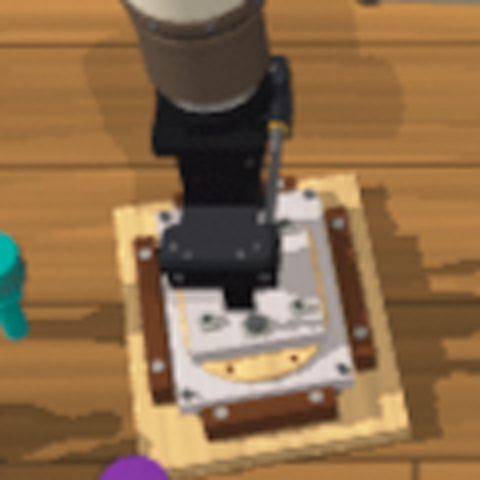

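```bash
python3 - <<'E'
from h import *
def rep(t):
    s=env.read_state(); print(t,round(s["clock"],2),np.round(s["position"],4),"F",np.round(s["force"],2),"T",np.round(s["wrist_torque"],2),"op",round(s["opening"],3),"ff",round(s["finger_force"],2),round(s["tool_rot"][2],1))
rep("pre")
env.gripper_to(0.,8); env.dwell(.2); rep("x-grip")
env.gripper_to(.8); p=env.read_state()["position"]
env.goto([p[0],p[1],.088],[180,0,0]); rep("rot")
env.gripper_to(0.,8); env.dwell(.2); rep("y-grip")
E
```

```text
pre 7.04 [ 0.4825 -0.1836  0.0883] F [-0.57 -0.5  -0.66] T [ 0.08 -0.08 -0.07] op 1.003 ff 0.0 -90.0
x-grip 7.98 [ 0.481  -0.1836  0.0878] F [-4.97  0.58  4.42] T [ 0.13  1.63 -0.04] op 0.55 ff 8.0 -90.0
rot 10.08 [ 0.4824 -0.1836  0.088 ] F [ 0.53  0.08 -0.79] T [-0.04 -0.01  0.01] op 0.799 ff 0.0 -0.0
y-grip 10.81 [ 0.4825 -0.1848  0.0882] F [-0.98 -5.7   0.15] T [-1.53  0.01  0.07] op 0.551 ff 7.99 0.0
```

```bash
cat >> h.py <<'E'
def rep(t):
    s=env.read_state(); print(t,round(s["clock"],2),np.round(s["position"],4),"F",np.round(s["force"],2),"T",np.round(s["wrist_torque"],2),"op",round(s["opening"],3),"ff",round(s["finger_force"],1),round(s["tool_rot"][2],1)); return s
X,Y=.481,-.1848
E
python3 - <<'E'
from h import *
env.gripper_to(.7); env.move_straight([X,Y,.088],rate=.02); 
env.gripper_to(0.,60); env.dwell(.1); rep("grip")
z=.088
def seg(yaw,dz,T=1.0):
    global z
    z+=dz; r=env.move_straight([X,Y,z],[180,0,yaw],rate=max(dz,1e-4)/T,force_limit=14); s=rep(f"{yaw} {z:.4f} {r}"); return r
seg(-20,.0001,.5)
for y in (-60,-110,-160): 
    if seg(y,.0015): break
E
```

```text
grip 12.17 [ 0.481  -0.1851  0.0881] F [ 0.4  -1.86 -0.24] T [-0.87  0.01 -0.02] op 0.536 ff 60.0 0.0
-20 0.0881 False 12.67 [ 0.481  -0.185   0.0881] F [-0.5  -1.91  1.5 ] T [-0.74  0.03 -0.07] op 0.537 ff 60.0 -19.9
-60 0.0896 False 13.52 [ 0.481  -0.1846  0.0891] F [ 2.14 -1.87 -4.59] T [-0.74 -0.37 -0.08] op 0.535 ff 60.0 -59.9
-110 0.0911 False 14.54 [ 0.4809 -0.1848  0.0908] F [ 1.39 -4.15 -6.07] T [-1.14 -0.67 -0.03] op 0.539 ff 60.0 -109.9
-160 0.0926 False 15.57 [ 0.481  -0.1851  0.093 ] F [-0.53 -4.56  1.25] T [-1.18 -0.13 -0.02] op 0.539 ff 60.0 -159.9
```

```bash
python3 - <<'E'
from h import *
z=.0926
import threading
def seg(yaw,dz,T=.9):
    global z
    z+=dz; r=env.move_straight([X,Y,z],[180,0,yaw],rate=max(dz,1e-4)/T,force_limit=14); s=rep(f"{yaw} {z:.4f} {r}"); return r
for y,d in ((-145,.0001),(-95,.0016),(-45,.0016),(0,.0015),(-15,.0001),(-65,.0016),(-115,.0016),(-160,.0015)):
    if seg(y,d,.9 if d>.001 else .35): break
f=env.grab_frame("scene"); u,v=proj(f,[X,Y,.1])[0].astype(int)
cv2.imwrite("pics/mid.png",cv2.resize(f["image"][v-50:v+50,u-50:u+50],(500,500),interpolation=cv2.INTER_CUBIC))
E
```

```text
-145 0.0927 False 15.97 [ 0.481  -0.1849  0.0927] F [-0.26 -2.58 -0.45] T [-0.9  -0.15  0.02] op 0.535 ff 60.0 -145.1
-95 0.0943 False 17.0 [ 0.481  -0.1846  0.0945] F [-0.05 -0.62  0.81] T [-0.07  0.08 -0.09] op 0.539 ff 60.0 -95.1
-45 0.0959 False 18.02 [ 0.4809 -0.1848  0.096 ] F [ 0.34 -1.85 -4.3 ] T [-0.55  0.    0.03] op 0.536 ff 60.0 -45.0
0 0.0974 False 18.96 [ 0.4813 -0.1849  0.0983] F [-0.51 -1.42  4.26] T [-0.46  0.3   0.01] op 0.535 ff 60.0 -0.0
-15 0.0975 False 19.37 [ 0.4809 -0.1849  0.0976] F [ 0.13 -2.52 -0.79] T [-0.49 -0.09  0.01] op 0.541 ff 60.0 -14.9
-65 0.0991 False 20.39 [ 0.4809 -0.185   0.0995] F [-1.41 -1.44  3.93] T [-0.64  0.49  0.  ] op 0.537 ff 60.0 -64.9
-115 0.1007 False 21.42 [ 0.4811 -0.1847  0.1006] F [-1.33 -1.22  1.2 ] T [-0.42  0.06  0.01] op 0.541 ff 60.0 -115.0
-160 0.1022 False 22.35 [ 0.481  -0.1848  0.1024] F [-1.13 -1.55  3.36] T [-0.56  0.14  0.01] op 0.538 ff 60.0 -159.9
```

View pics/mid.png

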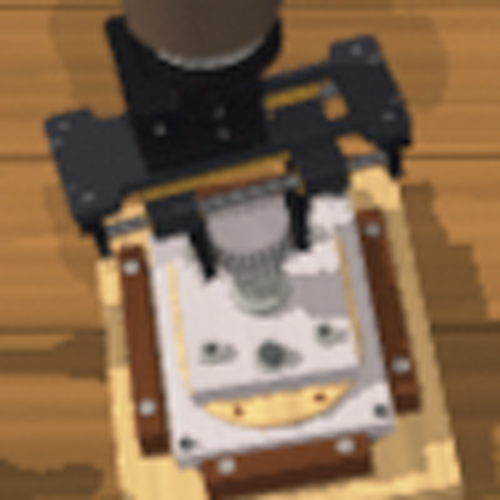

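```bash
python3 - <<'E'
from h import *
f=env.grab_frame("scene"); o=proj(f,[X,Y,.1])[0].astype(int)-50
for n,dx,z in (("shoulder raised",.016,.0864),("shoulder unraised",.016,.072),("bush rim",.018,.072),("bush flange foot",.018,.064),("plate front",.065,.064),("knob bot raised",.024,.1064),("knob bot unr",.024,.092),("knob top raised",0,.1344)):
    print(n,np.round((proj(f,[X+dx*.98,Y+dx*.19 if n=="plate front" else Y,z])[0]-o)*5))
a=cv2.imread("pics/scene0.png")[o[1]:o[1]+100,o[0]:o[0]+100]; b=f["image"][o[1]:o[1]+100,o[0]:o[0]+100]
cv2.imwrite("pics/cmp.png",cv2.resize(np.hstack([a[35:75,25:75],b[35:75,25:75]]),(800,320),interpolation=cv2.INTER_CUBIC))
E
```

```text
shoulder raised [253. 288.]
shoulder unraised [256. 303.]
bush rim [255. 306.]
bush flange foot [257. 314.]
plate front [272. 375.]
knob bot raised [247. 277.]
knob bot unr [250. 292.]
knob top raised [244. 214.]
```

View pics/cmp.png

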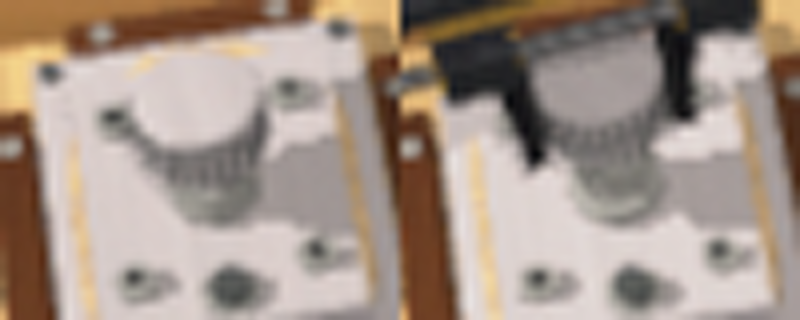

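```bash
python3 - <<'E'
from h import *
z=.1022
def seg(yaw,dz,T=.8):
    global z
    z+=dz; r=env.move_straight([X,Y,z],[180,0,yaw],rate=max(dz,1e-4)/T,force_limit=14); s=rep(f"{yaw} {z:.4f} {r}"); return r
ok=True
for y,d in ((-145,.0001),(-95,.002),(-45,.002),(0,.0018),(-15,.0001),(-65,.002),(-115,.002),(-160,.0018),(-145,.0001),(-95,.002),(-45,.002),(0,.0018)):
    if seg(y,d,.8 if d>.001 else .3): ok=False;break
if ok:
    r=env.move_straight([X,Y,z+.006],rate=.01,force_limit=10); rep(f"up {r}")
    if not r:
        r=env.move_straight([X,Y,.20],rate=.04,force_limit=10); env.dwell(.2); rep(f"up {r}")
f=env.grab_frame("scene"); cv2.imwrite("pics/up.png",f["image"][80:280,180:430].repeat(2,0).repeat(2,1))
f=env.grab_frame("top"); print([(np.round(d["xyz"],3),d["score"]) for d in env.search_frame(f,"tray")])
E
```

```text
-145 0.1023 False 22.86 [ 0.4812 -0.1849  0.1024] F [-0.5  -3.38  1.86] T [-1.08 -0.12  0.05] op 0.539 ff 60.0 -145.1
-95 0.1043 False 23.88 [ 0.4811 -0.1847  0.1041] F [ 1.22 -1.72  0.41] T [-0.47 -0.21  0.05] op 0.536 ff 60.0 -95.1
-45 0.1063 False 24.91 [ 0.4806 -0.1847  0.1057] F [ 0.9  -2.23 -6.71] T [-0.92 -0.38 -0.01] op 0.538 ff 60.0 -45.1
0 0.1081 False 25.84 [ 0.4811 -0.1849  0.1084] F [ 0.22 -3.16 -1.46] T [-1.02 -0.06 -0.01] op 0.539 ff 60.0 -0.1
-15 0.1082 False 26.25 [ 0.4807 -0.1845  0.1078] F [-0.36 -0.36 -2.96] T [-0.29 -0.18 -0.01] op 0.535 ff 60.0 -14.9
-65 0.1102 False 27.27 [ 0.4809 -0.1847  0.1099] F [-0.15  0.97 -2.4 ] T [-0.09 -0.03 -0.01] op 0.539 ff 60.0 -64.9
-115 0.1122 False 28.3 [ 0.4808 -0.1847  0.1122] F [ 0.06 -1.09 -3.53] T [-0.09 -0.01  0.  ] op 0.537 ff 60.0 -115.0
-160 0.1140 False 29.23 [ 0.4813 -0.1849  0.1146] F [-0.28 -0.12 -0.61] T [-0.07  0.03  0.02] op 0.538 ff 60.0 -159.9
-145 0.1141 False 29.64 [ 0.4813 -0.185   0.1138] F [ 0.94 -3.14 -4.68] T [-0.85 -0.58 -0.04] op 0.535 ff 60.0 -145.1
-95 0.1161 False 30.67 [ 0.4813 -0.1849  0.1171] F [-1.74  0.75  6.09] T [0.04 0.47 0.12] op 0.537 ff 60.0 -95.0
-45 0.1181 False 31.69 [ 0.4811 -0.1849  0.1185] F [-0.13 -1.64  4.96] T [-0.4   0.43 -0.01] op 0.536 ff 60.0 -45.1
0 0.1199 False 32.62 [ 0.4811 -0.1847  0.1197] F [ 0.5  -0.74  0.29] T [-0.47  0.01  0.01] op 0.537 ff 60.0 -0.1
up False 33.38 [ 0.4809 -0.1847  0.1258] F [-0.45 -0.65 -2.83] T [-0.03  0.01  0.01] op 0.54 ff 60.0 -0.0
up False 35.58 [ 0.481  -0.1848  0.1999] F [-0.17  0.71 -2.17] T [-0.03  0.02  0.02] op 0.534 ff 60.0 -0.0
[(array([0.547, 0.146, 0.008]), 0.63)]
```

View pics/up.png

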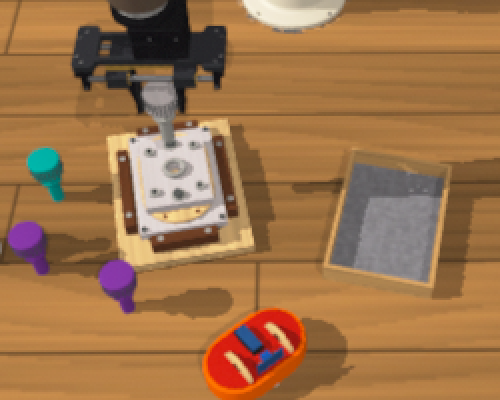

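The pin hangs free in the gripper (around px 160,115) and the jig still sits between its fences (around 175,185). Next I'll carry the pin to the tray.

```bash
python3 - <<'E'
from h import *
tx,ty=.545,.145
env.move_straight([tx,ty,.20],[180,0,-103],rate=.12)
env.move_straight([tx,ty,.085],rate=.06,force_limit=15); rep("low")
r=env.move_straight([tx,ty,.058],rate=.012,force_limit=5); s=rep(f"touch {r}")
if r and s["position"][2]<.078:
    p=s["position"]; env.move_straight([tx,ty,p[2]],rate=.01)
    env.dwell(.3); rep("settled")
    env.gripper_to(.62); env.dwell(.3); env.gripper_to(.75); rep("open")
    env.move_straight([tx,ty,.20],rate=.06,force_limit=8); rep("away")
    env.goto([.35,.15,.35],[180,0,-103]); env.dwell(.2); rep("end")
    a=env.grab_frame("scene"); b=env.grab_frame("top")
    cv2.imwrite("pics/end.png",np.hstack([a["image"][100:300,160:500],b["image"][100:300,240:500]]))
E
```

```text
low 40.74 [0.5452 0.1451 0.0853] F [ 0.2  -0.28 -1.82] T [ 0.05 -0.05 -0.05] op 0.537 ff 60.0 -103.0
touch True 42.12 [0.545 0.145 0.068] F [-0.47 -0.3   3.4 ] T [ 0.14  0.16 -0.  ] op 0.539 ff 60.0 -103.0
settled 42.77 [0.5451 0.145  0.0681] F [ 0.21 -0.64  2.91] T [ 0.12 -0.1  -0.07] op 0.542 ff 60.0 -103.0
open 44.08 [0.545 0.145 0.068] F [-0.33  0.28 -1.54] T [ 0.1  -0.08  0.03] op 0.747 ff 0.0 -103.0
away 46.43 [0.5449 0.1449 0.1997] F [-0.39  0.08 -0.06] T [ 0.07 -0.08 -0.01] op 0.749 ff 0.0 -103.0
end 47.6 [0.3505 0.1501 0.3488] F [ 0.06  0.12 -0.29] T [ 0.12 -0.1   0.06] op 0.75 ff 0.0 -103.1
```

```bash
ls pics
```

```text
close.png
cmp.png
crop.png
end.png
mid.png
scene0.png
scene1.png
top0.png
top1.png
up.png
```

View pics/end.png

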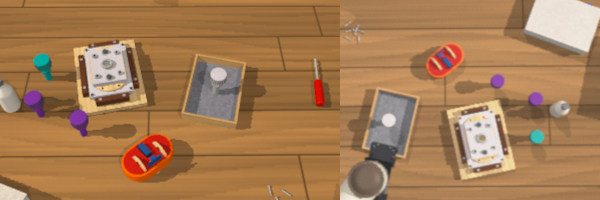

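The pin stands in the tray (px 218,78 in the scene view), the jig is seated in its nest, and the car, screwdriver and glue bottle are undisturbed.

```bash
python3 -c "
from workcell import env
print(env.close_job())"
```

```text
the job is handed in; nothing more can be done
None
```

The pin was twisted free and now stands released in the tray; the jig stayed down in its nest, the other items look untouched, and the job was handed in at about 48 s (no verdict returned).

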